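# Set out the pipetting place on the bench mat

### The arm

A 7-joint arm with a two-finger parallel gripper is mounted at the origin on the work surface. World frame = base frame: x ahead of the robot, y to its left, z up, the work surface at z = 0. Lengths are in mm, angles in rad, forces in N, time in s.
With the tool pointing down it reaches from about 400 to 900 mm from the base axis. Payload 5.5 kg.
Tool frame: the origin (TCP) lies at the centre of the arm's flange, where the gripper is bolted on; the fingertips stand 178 mm ahead of it and the grasp point (between the pads) lies 159 mm ahead of it; z points along the fingers, y is the line along which they close (so a half turn about z gives the same grasp; the last joint's range is limited). The gripper opens to 92 mm and grips with 3 to 60 N. Pads are 19 mm wide; open, the fingers measure 130 mm over their backs; the gripper's body (75 mm by 190 mm) begins 47 mm behind the grasp point.
Start: joints at [-0.917, 0.501, -0.427, 1.55, 0.221, 1.138, -0.21], TCP at [247.571, 601.003, 404.729] pointing down, gripper open.
Joint ranges: [-2.88, 2.88], [-0.31, 2.03], [-1.54, 1.56], [0.2, 2.42], [-1.41, 4.55], [0.19, 2.02], [-2.57, 2.57]. Speed limits (rad/s): [2.57, 2.57, 3.14, 3.14, 3.14, 3.14, 3.14].

### API

Orientations are given as a 3x3 rotation matrix whose columns are the frame's x, y, z axes.
In Python, from rig import get_obs, capture, finish_job, cut_out gives the robot as it stands.
- The arm moves only by the tool jog_arm, never from a script. Its argument "targets" is a list that holds one entry, the list of rows, each a list of 6 numbers: the shift along the tool's x, y, z in cm, then the turn, a rotation vector about the tool's x, y, z in degrees. A call has 1 to 8 rows; each row is the pose to reach, as a shift and turn from the pose commanded when the call began, along the tool's axes at that moment; what a row does not reach only later rows make up. A row lasts 1/10 s, in which the tool goes at most 50 mm and 8.59 degrees, less where a joint would pass 70% of its speed; a pose out of reach is approached as far as the arm can. A call with a gripper value outside its range is refused whole. "jaw" is the finger opening in cm, from 0 to 9.18, set as the call begins (left out, the last holds). The fingers move at their own pace and stop on an object; "newtons" is the grip in N (left out, the last holds). Time passes only in rows, so rows that repeat a pose let the fingers close. It gives the time, the measured TCP pose, the force, the opening and the grip force at its end, in the units of the state.
- get_obs(): the state, without advancing time (a new reading comes with each control period).
- capture(name): name is "scene" or "top"; returns a dict with "color" (480x640x3 uint8, red, green, blue), "intrinsics" (3x3 intrinsics, pixels), "dist" ([k1, k2, p1, p2, k3] as OpenCV has them; the pictures are not rectified), "origin" and "orientation" of the camera in the world. Camera axes: x right, y down, z forward; pixel columns grow to the right and rows downward; lengths in mm; the calibration is good to about 2 mm. A picture is of the moment at which its call begins. There is no depth.
- finish_job(): hands the job in; it is judged then, once.
Trained networks look in the newest picture that a camera, given by its name, has taken for a name from the list of things; names that differ only in an ending like _2 or _b are one class to them, and where a whole thing is asked for, a point or a joint stands for the part that bears it (a point fixed in the world has none). Each returns a list of dicts, best first, with "p" (0 to 1); they miss things now and then, are a little off and sometimes report something else, mostly with a low value. They report only what shows in the picture. A call takes as long as a camera call.
- cut_out(camera, target): "pixels" (480x640 bool, what is visible of it) and "rect" ([left, top, right, bottom] in pixels, round what is visible of it).
The state is a dict: "time_s": time; "q": joint angles; "dq": joint speeds; "joint_efforts": joint torques, N m; "position": TCP position; "orientation": TCP orientation; "contact_force": force on the tool from outside, world axes, zero at the start; "moment": the same for the moment, N m; "finger_gap": finger opening in mm; "gripper_force": force on a finger pad.
Only numpy, scipy, OpenCV 4.12 (cv2) and the standard library are available. Lean on these libraries where they do the work, as an engineer would, in place of code of your own. Each camera call takes 0.05 s, during which the arm holds its last target. There are 200 camera calls.

### The job

Set out the pipetting place: put the blue rack squarely on top of the orange rack, stand the dark brown bottle midway between the grey tub and the orange rack, and stand the three vials upright in the grey tub as a triangle: the red-capped one next to the tub's white tab, then, going clockwise seen from above, the green-capped one and the yellow-capped one. Keep the bottle and vials upright all the while, and leave the timer and the dark red tube rack where they are.

Things in the scene. Friction and masses are not known exactly. Their poses are not given: they have to be found in the camera images.
- vial_red_center (a point): Sample vial with a red screw cap, loose, standing upright: 80 mm tall in all (sizes in mm). White body 28 in diameter, 58 tall, its foot tapered to 21 in diameter over the lowest 7; paler paper band round it; red cap 25 in diameter on the top 22. About 45 g. Point: on its axis, half-way up (40 above its underside), z up its axis. It can be gripped by the cap from above.
- vial_green_center (a point): Sample vial with a green screw cap, loose, standing upright: 80 mm tall in all (sizes in mm). White body 28 in diameter, 58 tall, its foot tapered to 21 in diameter over the lowest 7; paler paper band round it; green cap 25 in diameter on the top 22. About 45 g. Point: on its axis, half-way up (40 above its underside), z up its axis. It can be gripped by the cap from above.
- vial_yellow_center (a point): Sample vial with a yellow screw cap, loose, standing upright: 80 mm tall in all (sizes in mm). White body 28 in diameter, 58 tall, its foot tapered to 21 in diameter over the lowest 7; paler paper band round it; yellow cap 25 in diameter on the top 22. About 45 g. Point: on its axis, half-way up (40 above its underside), z up its axis. It can be gripped by the cap from above.
- bottle_center (a point): Dark brown reagent bottle, loose, standing upright: 100 mm tall in all (sizes in mm). Body 48 in diameter up to 66 high, a sloping shoulder to 78, then a black cap 28 in diameter. White paper label. About 160 g. Point: on its axis, 50 above its underside, z up its axis. It can be gripped by the body from above, a little over half-way up.
- blue_rack_center (a point): Blue tip rack, loose, lying flat on the bench: 120 mm long (its y axis), 56 wide (its x axis), 40 tall (in mm), with a flat top showing 36 small wells. About 150 g. Point: its centre, 20 above its underside; z up. It goes on top of the orange rack, its long side along the orange one's long side (either way round). Gripped across its 56 width.
- orange_rack_center (a point): Orange tip rack, fixed on the mat near one of its ends: 120 mm long (its y axis), 56 wide (its x axis), 40 tall (in mm), with a flat top showing 36 small wells. Point: its centre, 20 above the bench (its top is 40 above the bench); z up.
- tub: Grey round open tub, fixed on the mat: (in mm) 88 across outside, 80 inside, rim 40 and inner floor 4 above the bench; white tab 24 wide on the rim, 22 out. Origin: on its axis at bench height; x points to the tab, z up, y anticlockwise from x seen from above. Three vials fit with their axes 22 from the tub's: red at x 22, y 0; green at x -11, y -19; yellow at x -11, y 19 (gap to wall 4).
- mat: Grey-green bench mat, fixed, (in mm) 160 by 440 (long along its y axis), 1 thick (it may be taken as bench height). Origin: its centre, at bench height; z up. The tub and the orange rack are centred about 130 either side of it along y, which one on which side varies; the mat's centre is midway between them (to within 6).
- timer: White kitchen-style lab timer, loose, lying flat, 62 by 68 by 18 mm tall. Not to be disturbed. Origin: centre of its underside; z up.
- tube_rack: Dark red tube rack with blue-capped tubes, loose, 70 by 130 (its y axis), 92 mm tall over the tubes. Not to be disturbed. Origin: centre of its underside; z up.

How it is judged (in metres and radians):
At the end, for the whole second after the job is handed in: At rest: vials upright on the tub's floor, within 32 mm of its axis, red at the tab (y within 15 mm), green clockwise, yellow anticlockwise of it; bottle upright within 25 mm of the mat's centre; blue rack flat on the orange one, centred within 12 mm, in line within 0.2 rad (horizontal distance between each of vial_red_center, vial_green_center, vial_yellow_center and tub below 0.032 m and height (world z) of vial_red_center between 0.038 and 0.05 m and angle between each of vial_red_center, vial_green_center, vial_yellow_center's own z axis and vertical below 0.15 rad and height (world z) of vial_green_center between 0.038 and 0.05 m and height (world z) of vial_yellow_center between 0.038 and 0.05 m and x of vial_red_center in the frame of tub above 0.008 m and y of vial_red_center in the frame of tub between -0.015 and 0.015 m and y of vial_green_center in the frame of tub below -0.006 m and x of each of vial_green_center, vial_yellow_center in the frame of tub below 0.004 m and y of vial_yellow_center in the frame of tub above 0.006 m and horizontal distance between bottle_center and mat below 0.025 m and height (world z) of bottle_center between 0.045 and 0.055 m and angle between each of bottle_center, blue_rack_center's own z axis and vertical below 0.1 rad and horizontal distance between blue_rack_center and orange_rack_center below 0.012 m and height (world z) of blue_rack_center between 0.055 and 0.065 m and angle between the y axis of blue_rack_center and the y axis of orange_rack_center, either way round below 0.2 rad and linear speed of each of vial_red, vial_green, vial_yellow, bottle, blue_rack below 0.02 m/s); the robot touches nothing.
It fails at once if the timer is disturbed (moved more than 25 mm) (distance of timer from where it was at the start of the episode above 0.025 m).
It fails at once if the tube rack is disturbed (moved more than 25 mm) (distance of tube_rack from where it was at the start of the episode above 0.025 m).
It fails at once if the bottle is tipped over (more than 40 degrees) (angle between bottle_center's own z axis and vertical above 0.7 rad).
It fails at once if a vial is tipped over (more than 40 degrees) (angle between any of vial_red_center, vial_green_center, vial_yellow_center's own z axis and vertical above 0.7 rad).
It also fails if it takes over 112 s, if anything falls off the work surface, if the arm or the gripper's body presses on something with over 40 N, if the wrist force passes 120 N, or if a joint passes its speed limit or range.

## Working session

There is one attempt and no reset: what is moved stays moved. The work goes in short steps, Python scripts to look and compute and a tool call to move; the robot and the scene stay as the last step left them, time stands still between calls to the robot, and variables do not carry over. Pictures are saved under pics/ and viewed, at most 14 in all, crops included, and the job is handed in when it is done.

Besides the shell and the picture viewer there is one more tool, called after "Request:" by a JSON object that holds its "api" and its "payload". jog_arm: Moves the arm, as the interface text tells. Its arguments: {"type":"object","properties":{"targets":{"type":"array"},"jaw":{"type":"number"},"newtons":{"type":"number"}},"required":["targets"]}

```bash
ls; mkdir -p pics
python3 - <<'E'
from rig import *
import cv2, numpy as np
o=get_obs(); print(o['time_s'],o['position'],np.round(o['orientation'],4).tolist(),o['finger_gap'])
ims=[]
for n in ['scene','top']:
    c=capture(n); cv2.imwrite(f'pics/{n}0.png',c['color'][:,:,::-1])
    print(n,c['intrinsics'],c['dist'],c['origin'],c['orientation'])
    for t in ['vial_red_center','vial_green_center','vial_yellow_center','bottle_center','blue_rack_center','orange_rack_center','tub','mat','timer','tube_rack']:
        r=cut_out(n,t); print(t,[(round(float(d['p']),2),np.round(d['rect']).tolist(),int(d['pixels'].sum())) for d in r[:3]])
print(get_obs()['time_s'])
E
```

```text
pics
0.0 [247.52128894 600.6401215  403.63928594] [[-0.9246, 0.3809, -0.0008], [0.3809, 0.9246, -0.0018], [0.0001, -0.002, -1.0]] 92.07295547824948
scene [[519.1706174    0.         320.67880901]
 [  0.         519.1706174  240.10362516]
 [  0.           0.           1.        ]] [-0.03210784  0.          0.          0.          0.        ] [1415.09512975 -277.09609224  648.37172015] [[ 0.29039609  0.50009712 -0.81582656]
 [ 0.95668625 -0.133439    0.25873819]
 [ 0.02053115 -0.85562662 -0.5171862 ]]
vial_red_center [(0.59, [175.0, 229.0, 188.0, 264.0], 376)]
vial_green_center [(0.82, [357.0, 211.0, 370.0, 247.0], 388)]
vial_yellow_center [(0.78, [307.0, 221.0, 314.0, 255.0], 364)]
bottle_center [(0.66, [389.0, 188.0, 411.0, 228.0], 683)]
blue_rack_center []
orange_rack_center [(0.84, [238.0, 285.0, 307.0, 334.0], 2122)]
tub [(0.69, [369.0, 254.0, 414.0, 291.0], 1396)]
mat [(0.89, [218.0, 261.0, 437.0, 356.0], 6666)]
timer [(0.89, [118.0, 314.0, 166.0, 350.0], 1110), (0.19, [365.0, 257.0, 415.0, 292.0], 1407)]
tube_rack [(0.76, [471.0, 226.0, 541.0, 282.0], 2528), (0.68, [304.0, 221.0
[... 426 characters left out ...]
2.0], 186)]
vial_green_center [(0.68, [257.0, 271.0, 270.0, 286.0], 143), (0.5, [459.0, 180.0, 493.0, 208.0], 752), (0.26, [122.0, 185.0, 184.0, 220.0], 1962)]
vial_yellow_center [(0.5, [317.0, 268.0, 328.0, 286.0], 119)]
bottle_center [(0.85, [196.0, 300.0, 221.0, 320.0], 476)]
blue_rack_center [(0.62, [362.0, 273.0, 417.0, 299.0], 1337), (0.55, [251.0, 188.0, 283.0, 234.0], 1276)]
orange_rack_center [(0.88, [344.0, 170.0, 403.0, 210.0], 1401)]
tub [(0.61, [250.0, 186.0, 282.0, 236.0], 1266)]
mat [(0.94, [226.0, 154.0, 418.0, 258.0], 8713)]
timer [(0.62, [123.0, 186.0, 186.0, 223.0], 1942), (0.56, [456.0, 181.0, 490.0, 206.0], 739)]
tube_rack [(0.59, [123.0, 186.0, 184.0, 224.0], 1898)]
1.1
```

Run:
```python
import cv2
a=cv2.imread('pics/scene0.png')[160:370,90:560]; cv2.imwrite('pics/s1.png',cv2.resize(a,None,fx=1.7,fy=1.7,interpolation=cv2.INTER_CUBIC))
a=cv2.imread('pics/top0.png')[140:340,110:510]; cv2.imwrite('pics/t1.png',cv2.resize(a,None,fx=2,fy=2,interpolation=cv2.INTER_CUBIC))
```

```text
(no output)
```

View pics/s1.png

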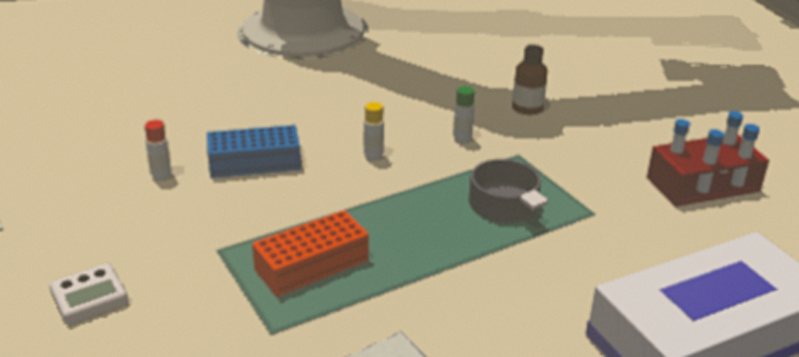

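View pics/t1.png

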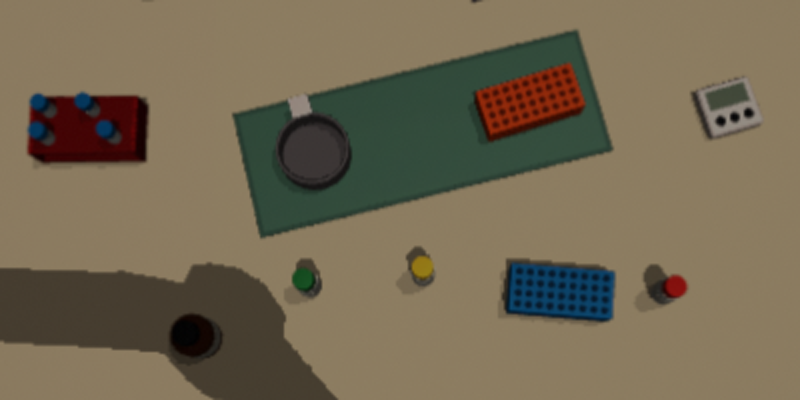

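```bash
cat > h.py <<'E'
import numpy as np, cv2
from scipy.optimize import least_squares
from scipy.spatial.transform import Rotation as R
from rig import get_obs, capture, finish_job, cut_out
A=np.linspace(0,2*np.pi,24,endpoint=False)
U=np.c_[np.cos(A),np.sin(A)]
def cyl(*rz): return np.vstack([np.c_[r*U,np.full(24,z)] for r,z in rz])
def box(x,y,z): return np.array([[a*x/2,b*y/2,c] for a in(-1,1) for b in(-1,1) for c in(0,z)],float)
vial=cyl((10.5,0),(14,7),(14,58),(12.5,58),(12.5,80))
shape=dict(vial_red_center=vial,vial_green_center=vial,vial_yellow_center=vial,
 bottle_center=cyl((24,0),(24,66),(14,78),(14,100)),blue_rack_center=box(56,120,40),orange_rack_center=box(56,120,40),
 tub=np.vstack([cyl((44,0),(44,40)),[[66,12,40],[66,-12,40]]]),mat=box(160,440,0),timer=box(62,68,18),tube_rack=box(70,130,60))
def proj(c,P):
    Rt=np.asarray(c['orientation']).T
    return cv2.projectPoints(P,cv2.Rodrigues(Rt)[0],-Rt@np.asarray(c['origin']),np.asarray(c['intrinsics']),np.asarray(c['dist']))[0][:,0]
def supp(m):
    cs=max(cv2.findContours(m.astype(np.uint8),0,1)[0],key=cv2.contourArea)[:,0].astype(float)
    return (cs@U.T).max(0)+.4
def pose(P,p): 
    c,s=np.cos(p[2]),np.sin(p[2]); return np.c_[P[:,0]*c-P[:,1]*s+p[0],P[:,0]*s+P[:,1]*c+p[1],P[:,2]]
def fit(name,views,p0,z0=0):
    """views: list of (cam,mask)"""
    S=[(c,supp(m)) for c,m in views]; P=shape[name]+[0,0,z0]; rot='vial' not in name and 'bottle' not in name
    f=lambda p:np.concatenate([(proj(c,pose(P,p if rot else [*p,0]))@U.T).max(0)-s for c,s in S])
    best=None
    for y in ([p0[2]+d for d in (0,.5,1,1.57,2.1,2.6,3.14,4,5)] if rot else [0]):
        r=least_squares(f,[*p0[:2],y] if rot else p0[:2],loss='soft_l1',x_scale=[10,10,.1] if rot else [10,10])
        if best is None or r.cost<best.cost: best=r
    return best.x,np.sqrt(np.mean(best.fun**2))
def plan(gx,gy,gz,ydeg):
    """shift (cm) & turn (deg) in tool axes so grasp pt is at (gx,gy,gz) and tool y along ydeg (mod 180), tool down"""
    o=get_obs(); Ro=np.asarray(o['orientation']); p=np.asarray(o['position'])
    c=[]
    for k in (0,180):
        a=np.radians(ydeg+k); y=np.array([np.cos(a),np.sin(a),0]); z=np.array([0,0,-1.]); M=np.c_[np.cross(y,z),y,z]
        c.append(R.from_matrix(Ro.T@M).as_rotvec(degrees=True))
    w=min(c,key=np.linalg.norm)
    d=Ro.T@(np.array([gx,gy,gz+159])-p)/10
    print(f"t={o['time_s']:.1f} pos={np.round(p,1)} gap={o['finger_gap']:.1f} gf={o['gripper_force']:.1f} q7={o['q'][6]:.2f} shift_cm={np.round(d,2)} turn={np.round(w,1)}")
E
python3 - <<'E'
from h import *
cams={n:capture(n) for n in('scene','top')}
p0=[500,0,0]
for t in shape:
    V=[]
    for n in cams:
        r=cut_out(n,t)
        if t=='blue_rack_center': r=[d for d in r if n=='top' and 350<d['rect'][0]<370]
        if r: V.append((cams[n],r[0]['pixels']))
    print(t,*[(np.round(x,2).tolist(),round(e,2)) for x,e in [fit(t,V,p0)]+([fit(t,[v],p0) for v in V] if len(V)>1 else [])])
o=[get_obs()['position'] for _ in range(3)]; print(o)
E
```

```text
vial_red_center ([411.05, -274.83], np.float64(1.05)) ([410.67, -275.56], np.float64(1.31)) ([411.06, -274.51], np.float64(0.62))
vial_green_center ([425.21, 141.23], np.float64(0.59)) ([425.87, 139.08], np.float64(0.32)) ([425.56, 142.7], np.float64(0.26))
vial_yellow_center ([435.84, 7.82], np.float64(0.75)) ([438.65, 5.89], np.float64(0.39)) ([435.09, 9.09], np.float64(0.61))
bottle_center ([364.3, 270.37], np.float64(0.62)) ([364.7, 268.21], np.float64(0.42)) ([364.83, 271.74], np.float64(0.37))
blue_rack_center ([411.03, -151.2, 6.18], np.float64(0.22))
orange_rack_center ([636.23, -116.5, 3.47], np.float64(54.17)) ([640.89, -124.16, 3.48], np.float64(1.45)) ([595.24, 138.41, 1.53], np.float64(4.61))
tub ([475.62, 126.34, -0.2], np.float64(55.5)) ([387.89, 155.4, -0.47], np.float64(6.82)) ([613.32, -134.77, 4.99], np.float64(73.58))
mat ([612.18, 6.43, 3.37], np.float64(1.97)) ([610.5, 6.02, 3.37], np.float64(2.62)) ([613.85, 7.38, 3.37], np.float64(0.97))
timer ([632.66, -367.62, 3.42], np.float64(1.17)) ([631.54, -368.15, 3.43], np.float64(1.5)) ([632.89, -367.19, 0.28], np.float64(0.71))
tube_rack ([615.82, 408.95, 0.02], np.float64(2.68)) ([612.7, 410.83, 0.03], np.float64(3.32)) ([617.46, 409.47, 3.15], np.float64(1.04))
[array([247.57863717, 601.00265276, 404.74480109]), array([247.57863717, 601.00265276, 404.74480109]), array([247.57863717, 601.00265276, 404.74480109])]
```

Run:
```python
from h import *
cams={n:capture(n) for n in('scene','top')}
for t,p0 in dict(orange_rack_center=[641,-122,.23],tub=[582,133,.2],blue_rack_center=[411,-151,-.1],mat=[612,6,.23]).items():
    V=[]
    for n in cams:
        c=proj(cams[n],np.array([[p0[0],p0[1],20.]]))[0]
        r=[d for d in cut_out(n,t) if np.hypot(*(np.reshape(d['rect'],(2,2)).mean(0)-c))<25]
        if r: V.append((cams[n],r[0]['pixels']))
    print(t,len(V),*[(np.round(x,2).tolist(),round(e,2)) for x,e in [fit(t,V,p0)]+([fit(t,[v],p0) for v in V] if len(V)>1 else [])])
# tab by colour in top
c=cams['top']; im=cv2.cvtColor(c['color'],cv2.COLOR_RGB2HSV)[175:200,240:280]; m=(im[...,1]<60)&(im[...,2]>120); ys,xs=np.nonzero(m)
uv=np.array([[xs.mean()+240,ys.mean()+175]]); print('tab px',uv,len(xs))
un=cv2.undistortPoints(uv[None],np.asarray(c['intrinsics']),np.asarray(c['dist']))[0,0]
d=np.asarray(c['orientation'])@[*un,1]; o=np.asarray(c['origin']); print('tab pt',o+d*(40-o[2])/d[2])
plan(364.5,270,150,70)
```

```text
orange_rack_center 2 ([639.81, -124.41, 3.46], np.float64(1.16)) ([638.75, -124.77, 3.46], np.float64(1.07)) ([640.93, -123.2, 3.45], np.float64(1.16))
tub 2 ([585.69, 135.9, 6.53], np.float64(0.8)) ([585.11, 134.87, 0.25], np.float64(0.29)) ([586.72, 137.4, 6.59], np.float64(0.79))
blue_rack_center 2 ([411.08, -152.72, -0.09], np.float64(1.24)) ([409.19, -153.2, -0.08], np.float64(1.5)) ([411.36, -152.25, -0.09], np.float64(0.87))
mat 2 ([612.54, 6.31, 0.23], np.float64(1.93)) ([610.52, 5.25, 3.37], np.float64(2.56)) ([614.21, 8.56, 3.36], np.float64(0.51))
tab px [[259.34065934 192.10989011]] 91
tab pt [638.47305499 152.30531609  40.        ]
t=2.7 pos=[247.6 601.  404.7] gap=92.0 gf=0.0 q7=-0.21 shift_cm=[-23.42 -26.15   9.57] turn=[-0.  -0.  -2.4]
```

Request:
{"api": "jog_arm", "payload": {"targets": [[[-23.4,-26.2,9.6,0,0,0],[-23.4,-26.2,9.6,0,0,0],[-23.4,-26.2,9.6,0,0,0],[-23.4,-26.2,9.6,0,0,0],[-23.4,-26.2,9.6,0,0,0],[-23.4,-26.2,9.6,0,0,0],[-23.4,-26.2,9.6,0,0,0],[-23.4,-26.2,9.6,0,0,0]]], "jaw": 9.18, "newtons": 20}}

```text
time_s: 3.5
position: [365.2, 264.1, 307.4]
orientation: [[-0.922, 0.387, -0.002], [0.387, 0.922, -0.004], [-0.0, -0.005, -1.0]]
contact_force: [-0.5, 0.5, -0.7]
finger_gap: 91.6
gripper_force: 0.0
```

Run:
```python
from h import *
plan(364.5,270,58,67.6)
```

```text
t=3.5 pos=[365.2 264.1 307.4] gap=91.6 gf=0.0 q7=0.36 shift_cm=[0.29 0.55 9.04] turn=[-0.3  0.  -0.4]
```

Request:
{"api": "jog_arm", "payload": {"targets": [[[0,0,0,0,0,0],[0,0,3,0,0,0],[0,0,6,0,0,0],[0,0,9.1,0,0,0],[0,0,9.1,0,0,0]]]}}

```text
time_s: 4.0
position: [362.2, 270.7, 215.2]
orientation: [[-0.926, 0.378, -0.005], [0.378, 0.926, -0.002], [0.004, -0.004, -1.0]]
contact_force: [-0.8, -0.2, 0.3]
finger_gap: 91.8
gripper_force: 0.0
```

Run:
```python
from h import *
plan(364.5,270,58,67.6)
c=capture('scene')['color']
plan(364.5,270,58,67.6)
cv2.imwrite('pics/a.png',cv2.resize(c[140:300,330:470,::-1],None,fx=4,fy=3.7))
```

```text
t=4.0 pos=[362.2 270.7 215.2] gap=91.8 gf=0.0 q7=0.27 shift_cm=[-0.24  0.02 -0.18] turn=[-0.2 -0.2  0.2]
t=4.0 pos=[362.9 271.1 216.9] gap=92.0 gf=0.0 q7=0.27 shift_cm=[-0.19 -0.04 -0.01] turn=[-0.1 -0.2  0.2]
```

View pics/a.png

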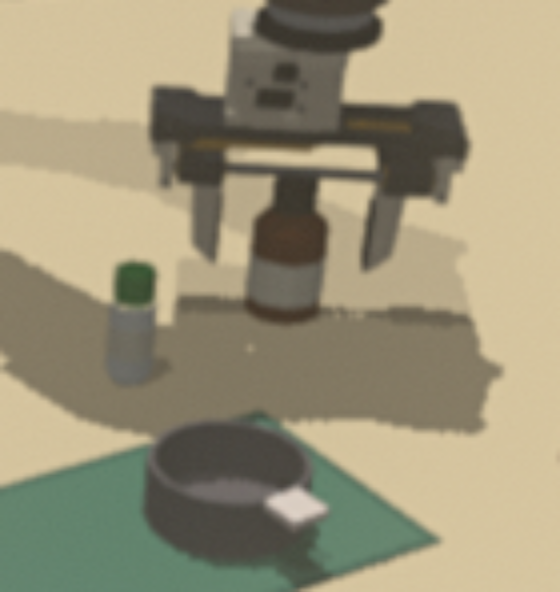

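The bottle (scene about px 401,210) stands centred between the open fingers. I'll close on it.

Request:
{"api": "jog_arm", "payload": {"targets": [[[0,0,0,0,0,0],[0,0,0,0,0,0],[0,0,0,0,0,0],[0,0,0,0,0,0],[0,0,0,0,0,0],[0,0,0,0,0,0],[0,0,0,0,0,0],[0,0,0,0,0,0]]], "jaw": 4, "newtons": 20}}

```text
time_s: 4.85
position: [364.2, 269.4, 217.9]
orientation: [[-0.924, 0.381, -0.0], [0.381, 0.924, -0.001], [-0.0, -0.001, -1.0]]
contact_force: [-1.6, -1.5, 6.4]
finger_gap: 47.6
gripper_force: 20.0
```

Request:
{"api": "jog_arm", "payload": {"targets": [[[0,0,-4,0,0,0],[0,0,-8,0,0,0],[0,0,-11,0,0,0],[-3.6,-1.6,-11,0,0,6],[-7.3,-3.3,-11,0,0,12],[-10.9,-4.9,-11,0,0,18],[-14.5,-6.6,-11,0,0,24],[-18.2,-8.2,-11,0,0,30]]]}}

```text
time_s: 5.65
position: [501.8, 123.2, 327.4]
orientation: [[-0.607, 0.795, -0.001], [0.795, 0.607, -0.0], [0.0, -0.0, -1.0]]
contact_force: [1.6, 0.6, -0.9]
finger_gap: 47.5
gripper_force: 20.0
```

Run:
```python
from h import *
plan(612.5,6,168,13)
```

```text
t=5.7 pos=[501.8 123.2 327.4] gap=47.5 gf=20.0 q7=0.30 shift_cm=[-16.03   1.69   0.03] turn=[-0.  -0.  24.4]
```

Request:
{"api": "jog_arm", "payload": {"targets": [[[-4,0.4,0,0,0,6],[-8,0.8,0,0,0,12],[-12,1.3,0,0,0,18],[-16.1,1.7,0,0,0,24.4],[-16.1,1.7,0,0,0,24.4],[-16.1,1.7,5,0,0,24.4],[-16.1,1.7,9,0,0,24.4],[-16.1,1.7,9,0,0,24.4]]]}}

```text
time_s: 6.45
position: [608.9, 7.6, 231.2]
orientation: [[-0.229, 0.973, -0.013], [0.973, 0.229, -0.0], [0.003, -0.013, -1.0]]
contact_force: [-0.7, -0.5, -2.6]
finger_gap: 47.7
gripper_force: 20.0
```

Run:
```python
from h import *
plan(612.5,6,58,13)
```

```text
t=6.5 pos=[608.9   7.6 231.2] gap=47.7 gf=20.0 q7=0.16 shift_cm=[-0.24  0.33  1.41] turn=[-0.7 -0.2  0.3]
```

Request:
{"api": "jog_arm", "payload": {"targets": [[[0,0,0,0,0,0],[0,0,0.8,0,0,0],[0,0,1.5,0,0,0],[0,0,1.8,0,0,0],[0,0,1.8,0,0,0],[0,0,1.8,0,0,0]]]}}

```text
time_s: 7.05
position: [613.1, 7.3, 220.2]
orientation: [[-0.229, 0.974, 0.001], [0.974, 0.229, 0.0], [-0.0, 0.001, -1.0]]
contact_force: [-0.1, -0.4, -1.3]
finger_gap: 47.7
gripper_force: 20.0
```

Run:
```python
from h import *
plan(612.5,6,58,13)
print(get_obs()['contact_force'])
```

```text
t=7.0 pos=[613.1   7.3 220.2] gap=47.7 gf=20.0 q7=0.16 shift_cm=[-0.12 -0.09  0.32] turn=[0.  0.  0.2]
[-0.07547511 -0.44242722 -1.26557734]
```

Request:
{"api": "jog_arm", "payload": {"targets": [[[0,0,0.1,0,0,0],[0,0,0.2,0,0,0],[0,0,0.2,0,0,0]]]}}

```text
time_s: 7.35
position: [613.1, 7.3, 218.0]
orientation: [[-0.228, 0.974, 0.0], [0.974, 0.228, 0.0], [-0.0, 0.0, -1.0]]
contact_force: [-0.3, 0.1, 1.4]
finger_gap: 48.1
gripper_force: 20.0
```

Request:
{"api": "jog_arm", "payload": {"targets": [[[0,0,0,0,0,0],[0,0,0,0,0,0],[0,0,0,0,0,0],[0,0,0,0,0,0]]], "jaw": 8}}

```text
time_s: 7.75
position: [612.9, 7.3, 217.7]
orientation: [[-0.229, 0.974, 0.0], [0.974, 0.229, 0.0], [0.0, 0.0, -1.0]]
contact_force: [0.1, -0.1, -0.1]
finger_gap: 74.9
gripper_force: 0.0
```

Request:
{"api": "jog_arm", "payload": {"targets": [[[0,0,-5,0,0,0],[0,0,-10,0,0,0],[-1.8,-3.9,-10,0,0,3],[-3.6,-7.8,-10,0,0,6],[-5.5,-11.7,-10,0,0,9],[-7.3,-15.5,-10,0,0,12],[-9.1,-19.4,-10,0,0,15],[-10.9,-23.3,-10,0,0,18]]], "jaw": 9}}

```text
time_s: 8.55
position: [409.6, -152.9, 317.9]
orientation: [[0.085, 0.996, 0.001], [0.996, -0.085, -0.0], [-0.0, 0.001, -1.0]]
contact_force: [-0.3, -0.3, 0.1]
finger_gap: 89.6
gripper_force: 0.0
```

Run:
```python
from h import *
c=capture('top'); b=capture('scene')
plan(411,-152.3,24,-5.2)
x=[d for d in cut_out('scene','bottle_center')][:1]
r,e=fit('bottle_center',[(b,x[0]['pixels'])],[612,7,0]); print(x[0]['p'],r,e)
for n,cc in(('scene',b),('top',c)):
  x=cut_out(n,'blue_rack_center')
  for d in x[:2]: print(n,d['p'],d['rect'],*fit('blue_rack_center',[(cc,d['pixels'])],[411,-152,-.1]))
cv2.imwrite('pics/b.png',cv2.resize(b['color'][150:360,100:460,::-1],None,fx=2.2,fy=2.2))
```

```text
t=8.7 pos=[ 406.4 -155.4  317.4] gap=89.7 gf=0.0 q7=0.24 shift_cm=[ 0.36  0.48 13.44] turn=[-0.2  0.  -0.1]
0.86 [614.49320981   7.53546989] 0.373133320801876
scene 0.62 [210.0, 232.8, 268.5, 265.0] [ 410.64498507 -153.13688277    3.01815726] 1.039578475585327
scene 0.59 [306.7, 220.7, 313.1, 255.7] [384.66739278  21.50962332   1.27474108] 7.290306494394566
top 0.71 [360.7, 268.7, 385.5, 297.0] [ 411.6331819  -114.21071585    1.54144845] 10.959127609074194
```

View pics/b.png

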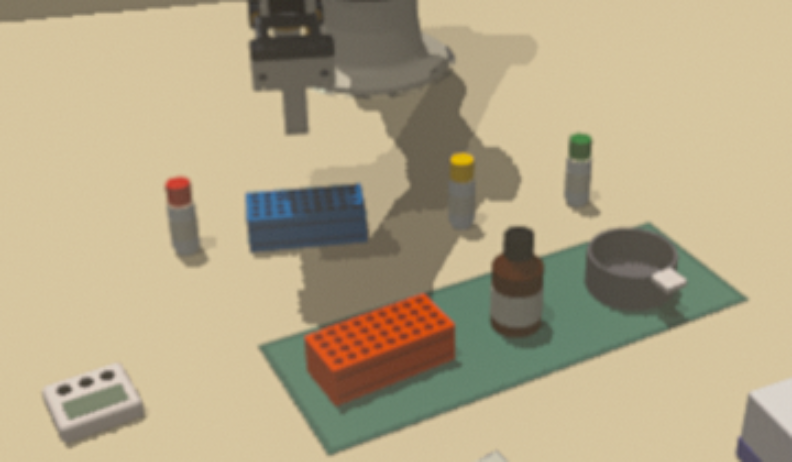

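The bottle stands on the mat's centre (scene about px 335,285), and the gripper is over the blue rack (px 240,250).

Request:
{"api": "jog_arm", "payload": {"targets": [[[0,0,5,0,0,0],[0,0,8,0,0,0],[0,0,10,0,0,0],[0,0,12,0,0,0],[0,0,13.3,0,0,0],[0,0,13.3,0,0,0]]]}}

```text
time_s: 9.4
position: [411.5, -150.6, 183.0]
orientation: [[0.081, 0.997, -0.003], [0.997, -0.081, 0.002], [0.001, -0.003, -1.0]]
contact_force: [0.2, 1.0, -0.2]
finger_gap: 89.8
gripper_force: 0.0
```

Request:
{"api": "jog_arm", "payload": {"targets": [[[0,0,0,0,0,0],[0,0,0,0,0,0],[0,0,0,0,0,0],[0,0,0,0,0,0],[0,0,0,0,0,0],[0,0,0,0,0,0],[0,0,0,0,0,0]]], "jaw": 4.5, "newtons": 25}}

```text
time_s: 10.1
position: [410.8, -152.1, 185.1]
orientation: [[0.084, 0.996, -0.0], [0.996, -0.084, 0.0], [0.0, -0.0, -1.0]]
contact_force: [-2.3, 0.7, 5.9]
finger_gap: 55.9
gripper_force: 24.9
```

Request:
{"api": "jog_arm", "payload": {"targets": [[[0,0,-4,0,0,0],[0,0,-8,0,0,0],[0.8,3.8,-10,0,0,-3.9],[1.6,7.5,-10,0,0,-7.7],[2.4,11.3,-10,0,0,-11.6],[3.2,15,-10,0,0,-15.4],[3.9,18.8,-10,0,0,-19.3],[4.7,22.6,-10,0,0,-23.1]]]}}

```text
time_s: 10.9
position: [641.2, -124.0, 284.2]
orientation: [[-0.317, 0.949, -0.001], [0.949, 0.317, 0.0], [0.0, -0.001, -1.0]]
contact_force: [0.4, -0.5, -2.2]
finger_gap: 56.2
gripper_force: 24.9
```

Request:
{"api": "jog_arm", "payload": {"targets": [[[0,0,0,0,0,0],[0,0,0,0,0,0],[0,0,2,0,0,0],[0,0,4,0,0,0],[0,0,4,0,0,0],[0,0,4,0,0,0]]]}}

```text
time_s: 11.5
position: [639.0, -124.5, 244.5]
orientation: [[-0.313, 0.95, -0.002], [0.95, 0.313, -0.0], [0.001, -0.002, -1.0]]
contact_force: [-0.2, -0.0, -1.6]
finger_gap: 55.9
gripper_force: 24.9
```

Run:
```python
from h import *
b=capture('scene')
c=capture('top')
plan(640,-124,64,18.3)
for n,cc in(('scene',b),('top',c)):
  for t,z in(('orange_rack_center',0),('blue_rack_center',60)):
    for d in cut_out(n,t)[:2]: print(n,t,round(d['p'],2),d['rect'],*fit(t,[(cc,d['pixels'])],[640,-124,.3],z))
cv2.imwrite('pics/c.png',cv2.resize(b['color'][200:360,200:400,::-1],None,fx=3.5,fy=3.5))
```

```text
t=11.6 pos=[ 640.2 -124.4  245.9] gap=55.9 gf=24.9 q7=0.47 shift_cm=[ 0.05 -0.01  2.29] turn=[ 0.1  0.  -0. ]
scene orange_rack_center 0.62 [237.3, 291.3, 307.0, 330.0] [ 6.38640392e+02 -1.24437393e+02  3.18649338e-01] 3.15175186391318
scene blue_rack_center 0.56 [234.9, 268.3, 308.8, 307.5] [ 618.69892147 -157.20272327    1.62676359] 10.470847536601253
top orange_rack_center 0.64 [344.8, 189.7, 362.8, 211.8] [658.14182476 -68.65002551   4.68905352] 19.362931797736287
top blue_rack_center 0.76 [350.0, 174.2, 365.2, 206.9] [658.11752071 -81.93073699   1.28584596] 15.372659333741506
```

View pics/c.png

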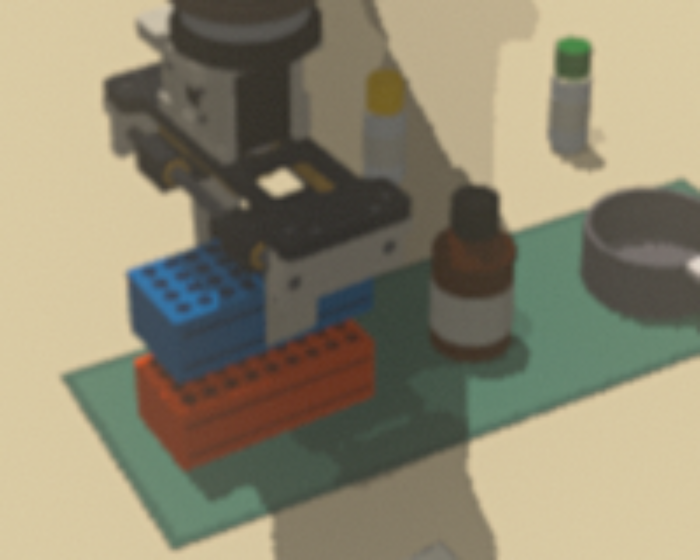

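The blue rack hangs squarely over the orange one (scene about px 270,290), so I'll lower it 20 mm and release.

Request:
{"api": "jog_arm", "payload": {"targets": [[[0,0,0.8,0,0,0],[0,0,1.4,0,0,0],[0,0,1.8,0,0,0],[0,0,2.0,0,0,0],[0,0,2.0,0,0,0],[0,0,2.0,0,0,0]]]}}

```text
time_s: 12.4
position: [639.7, -124.0, 225.2]
orientation: [[-0.314, 0.949, -0.002], [0.949, 0.314, 0.0], [0.001, -0.001, -1.0]]
contact_force: [-4.1, 1.3, 6.6]
finger_gap: 55.8
gripper_force: 25.0
```

Request:
{"api": "jog_arm", "payload": {"targets": [[[0,0,0,0,0,0],[0,0,0,0,0,0],[0,0,0,0,0,0],[0,0,0,0,0,0]]], "jaw": 7.5}}

```text
time_s: 12.8
position: [640.2, -124.1, 224.5]
orientation: [[-0.314, 0.949, -0.0], [0.949, 0.314, 0.0], [0.0, -0.0, -1.0]]
contact_force: [-0.1, 0.0, 0.3]
finger_gap: 74.7
gripper_force: 0.0
```

Request:
{"api": "jog_arm", "payload": {"targets": [[[0,0,-4,0,0,0],[0,0,-8,0,0,0],[-1.2,-4.4,-8,0,0,0],[-2.4,-8.8,-8,0,0,0],[-3.5,-13.2,-8,0,0,0],[-4.7,-17.6,-8,0,0,0],[-5.9,-22,-8,0,0,0],[-7.1,-26.5,-8,0,0,0]]]}}

```text
time_s: 13.6
position: [409.4, -275.5, 304.9]
orientation: [[-0.314, 0.949, 0.001], [0.949, 0.314, -0.0], [-0.001, 0.001, -1.0]]
contact_force: [-0.0, -0.4, -0.3]
finger_gap: 74.8
gripper_force: 0.0
```

Run:
```python
from h import *
b=capture('scene')
c=capture('top')
plan(411,-275,80,18.3)
for n,cc in(('scene',b),('top',c)):
  for t,z,p0 in(('orange_rack_center',0,[640,-124,.3]),('blue_rack_center',40,[640,-124,.3]),('vial_red_center',0,[411,-275]),('vial_yellow_center',0,[436,8]),('vial_green_center',0,[425,141])):
    for d in cut_out(n,t)[:1]: print(n,t,round(d['p'],2),d['rect'],*fit(t,[(cc,d['pixels'])],p0,z))
cv2.imwrite('pics/d.png',np.hstack([cv2.resize(b['color'][200:360,130:330,::-1],None,fx=2,fy=2),cv2.resize(c['color'][140:300,280:480,::-1],None,fx=2,fy=2)]))
```

```text
t=13.7 pos=[ 405.  -278.9  304.5] gap=75.2 gf=0.0 q7=0.88 shift_cm=[0.19 0.71 6.55] turn=[-0.2 -0.  -0.5]
scene orange_rack_center 0.81 [238.8, 298.0, 308.3, 333.1] [ 645.13720542 -125.16952117    3.50153798] 4.500085630626198
scene blue_rack_center 0.66 [236.5, 267.7, 307.9, 317.5] [ 642.36874961 -123.54103751    3.53337168] 1.3118080461256507
scene vial_red_center 0.63 [175.5, 232.4, 192.0, 268.7] [ 413.90546216 -276.02606375] 0.9794440108817911
scene vial_yellow_center 0.65 [304.8, 219.7, 313.4, 256.4] [439.02785143   5.40032009] 0.628710522358177
scene vial_green_center 0.73 [304.0, 220.0, 311.8, 255.0] [437.16721023   5.67201191] 1.077392624596468
top orange_rack_center 0.77 [350.1, 193.9, 400.5, 213.4] [ 6.22749387e+02 -1.25489568e+02  5.13196973e-01] 8.44147564526155
top blue_rack_center 0.63 [346.7, 166.2, 404.3, 205.7] [ 6.42142760e+02 -1.22977679e+02  3.01202789e-01] 0.7522565149406507
top vial_red_center 0.73 [436.4, 278.9, 453.1, 290.4] [ 408.81139592 -273.00463142] 1.0398913064683992
top vial_yellow_center 0.61 [314.6, 267.6, 328.5, 285.0] [436.81522487   9.39868022] 0.28464279994094716
top vial_green_center 0.65 [256.9, 275.2, 274.1, 288.8] [425.21374355 142.38985158] 0.370950285798057
```

View pics/d.png

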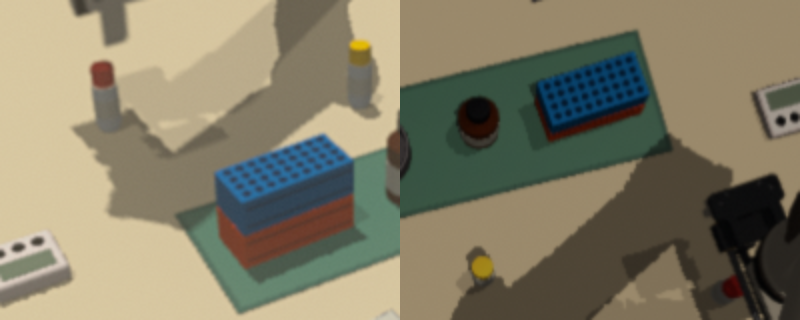

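The blue rack sits squarely on the orange one (scene about px 270,300). The gripper is now over the red vial, and I'll descend on its cap.

Request:
{"api": "jog_arm", "payload": {"targets": [[[0,0,0,0,0,0],[0,0,0,0,0,0],[0,0,3,0,0,0],[0,0,5,0,0,0],[0,0,6.6,0,0,0],[0,0,6.6,0,0,0],[0,0,6.6,0,0,0]]], "jaw": 6}}

```text
time_s: 14.9
position: [410.9, -274.8, 238.8]
orientation: [[-0.314, 0.949, -0.001], [0.949, 0.314, 0.0], [0.0, -0.0, -1.0]]
contact_force: [-0.4, -0.6, -0.3]
finger_gap: 60.0
gripper_force: 0.0
```

Request:
{"api": "jog_arm", "payload": {"targets": [[[0,0,0,0,0,0],[0,0,0,0,0,0],[0,0,0,0,0,0],[0,0,0,0,0,0],[0,0,0,0,0,0],[0,0,0,0,0,0],[0,0,0,0,0,0],[0,0,0,0,0,0]]], "jaw": 1.8, "newtons": 12}}

```text
time_s: 15.7
position: [410.9, -274.8, 238.8]
orientation: [[-0.314, 0.949, 0.0], [0.949, 0.314, -0.0], [-0.0, 0.0, -1.0]]
contact_force: [0.5, 0.0, 1.8]
finger_gap: 24.7
gripper_force: 11.9
```

Run:
```python
from h import *
plan(606.8,142,200,18.3)
```

```text
t=15.7 pos=[ 410.9 -274.8  238.8] gap=24.7 gf=11.9 q7=0.88 shift_cm=[ 33.42  31.69 -12.02] turn=[0. 0. 0.]
```

Request:
{"api": "jog_arm", "payload": {"targets": [[[0,0,-4,0,0,0],[0,0,-8,0,0,0],[0,0,-12,0,0,0],[3.3,3.2,-12,0,0,0],[6.7,6.3,-12,0,0,0],[10,9.5,-12,0,0,0],[13.4,12.7,-12,0,0,0],[16.7,15.8,-12,0,0,0]]]}}

```text
time_s: 16.5
position: [508.7, -64.7, 358.7]
orientation: [[-0.314, 0.949, -0.0], [0.949, 0.314, 0.0], [0.0, -0.0, -1.0]]
contact_force: [0.2, -0.8, -1.0]
finger_gap: 24.8
gripper_force: 11.9
```

Request:
{"api": "jog_arm", "payload": {"targets": [[[3.3,3.2,0,0,0,0],[6.7,6.3,0,0,0,0],[10,9.5,0,0,0,0],[13.4,12.7,0,0,0,0],[16.7,15.9,0,0,0,0],[16.7,15.9,0,0,0,0],[16.7,15.9,0,0,0,0],[16.7,15.9,0,0,0,0]]]}}

```text
time_s: 17.3
position: [606.5, 140.5, 358.0]
orientation: [[-0.313, 0.95, -0.001], [0.95, 0.313, -0.001], [-0.001, -0.002, -1.0]]
contact_force: [0.4, -0.2, -0.6]
finger_gap: 24.7
gripper_force: 11.9
```

Run:
```python
from h import *
b=capture('scene'); c=capture('top')
plan(606.8,142,84,18.3)
for n,cc in(('scene',b),('top',c)):
  for t,z,p0 in(('vial_red_center',120,[607,142]),('tub',0,[586,136,.26])):
    for d in cut_out(n,t)[:1]: print(n,t,round(d['p'],2),d['rect'],*fit(t,[(cc,d['pixels'])],p0,z))
```

```text
t=17.4 pos=[606.7 139.9 358.5] gap=24.7 gf=11.9 q7=-0.02 shift_cm=[ 0.21  0.09 11.55] turn=[-0.1  0.1 -0.1]
scene vial_red_center 0.67 [389.6, 200.3, 407.5, 236.9] [607.76406173 136.90994745] 1.5337446028111068
scene tub 0.97 [365.7, 255.9, 411.8, 291.4] [5.85760811e+02 1.34800324e+02 2.55336383e-01] 0.3704119745363853
```

Request:
{"api": "jog_arm", "payload": {"targets": [[[0,0,4,0,0,0],[0,0,8,0,0,0],[0,0,10,0,0,0],[0,0,11,0,0,0],[0,0,11.3,0,0,0],[0,0,11.5,0,0,0],[0,0,11.6,0,0,0],[0,0,11.6,0,0,0]]]}}

```text
time_s: 18.4
position: [607.4, 142.1, 243.9]
orientation: [[-0.314, 0.949, 0.002], [0.949, 0.314, 0.001], [-0.0, 0.002, -1.0]]
contact_force: [-0.5, -0.1, -0.8]
finger_gap: 24.9
gripper_force: 11.9
```

Request:
{"api": "jog_arm", "payload": {"targets": [[[0,0,0,0,0,0],[0,0,0,0,0,0]]]}}

```text
time_s: 18.6
position: [607.1, 142.0, 243.3]
orientation: [[-0.314, 0.949, 0.001], [0.949, 0.314, 0.0], [-0.0, 0.001, -1.0]]
contact_force: [-0.3, -0.2, -0.9]
finger_gap: 24.5
gripper_force: 11.9
```

Request:
{"api": "jog_arm", "payload": {"targets": [[[0,0,0.05,0,0,0],[0,0,0.1,0,0,0],[0,0,0.1,0,0,0],[0,0,0.1,0,0,0]]]}}

```text
time_s: 19.0
position: [607.3, 142.0, 242.8]
orientation: [[-0.314, 0.949, 0.001], [0.949, 0.314, 0.0], [-0.0, 0.001, -1.0]]
contact_force: [-1.3, 0.1, 6.0]
finger_gap: 24.9
gripper_force: 12.0
```

Request:
{"api": "jog_arm", "payload": {"targets": [[[0,0,0,0,0,0],[0,0,0,0,0,0],[0,0,0,0,0,0],[0,0,0,0,0,0]]], "jaw": 4.2}}

```text
time_s: 19.4
position: [606.7, 141.9, 241.4]
orientation: [[-0.314, 0.949, -0.0], [0.949, 0.314, -0.0], [0.0, -0.0, -1.0]]
contact_force: [0.7, -0.1, -0.7]
finger_gap: 41.8
gripper_force: 0.0
```

Run:
```python
from h import *
plan(425.4,141.2,135,-14)
```

```text
t=19.4 pos=[606.7 141.9 241.4] gap=41.8 gf=0.0 q7=-0.04 shift_cm=[  5.63 -17.24  -5.25] turn=[-0.   0.  32.3]
```

Request:
{"api": "jog_arm", "payload": {"targets": [[[0,0,-3,0,0,0],[0,0,-6,0,0,0],[1.1,-3.4,-6,0,0,6.4],[2.2,-6.9,-6,0,0,12.9],[3.4,-10.3,-6,0,0,19.4],[4.5,-13.8,-6,0,0,25.8],[5.6,-17.2,-6,0,0,32.3],[5.6,-17.2,-6,0,0,32.3]]], "jaw": 4.2}}

```text
time_s: 20.2
position: [421.2, 140.8, 300.9]
orientation: [[0.242, 0.97, -0.005], [0.97, -0.242, -0.002], [-0.003, -0.005, -1.0]]
contact_force: [0.7, 0.3, 0.0]
finger_gap: 41.8
gripper_force: 0.0
```

Request:
{"api": "jog_arm", "payload": {"targets": [[[0,0,0,0,0,0],[0,0,0,0,0,0],[0,0,0,0,0,0]]], "jaw": 6}}

```text
time_s: 20.5
position: [427.2, 141.1, 301.9]
orientation: [[0.242, 0.97, 0.001], [0.97, -0.242, 0.0], [0.001, 0.001, -1.0]]
contact_force: [0.2, -0.1, -0.3]
finger_gap: 58.7
gripper_force: 0.0
```

Run:
```python
from h import *
b=capture('scene'); c=capture('top')
plan(425.4,141.2,80,-14)
for n,cc in(('scene',b),('top',c)):
  for t,z,p0 in(('vial_red_center',4,[607,142]),('vial_green_center',0,[425,141]),('tub',0,[586,136,.26])):
    for d in cut_out(n,t)[:1]: print(n,t,round(d['p'],2),d['rect'],*fit(t,[(cc,d['pixels'])],p0,z))
cv2.imwrite('pics/e.png',np.hstack([cv2.resize(b['color'][180:300,300:450,::-1],None,fx=2.6,fy=2.6),cv2.resize(c['color'][180:300,200:350,::-1],None,fx=2.6,fy=2.6)]))
```

```text
t=20.6 pos=[426.8 141.  301.7] gap=60.1 gf=0.0 q7=-0.64 shift_cm=[-0.02 -0.15  6.27] turn=[ 0. -0. -0.]
scene vial_red_center 0.71 [385.6, 250.7, 403.2, 273.6] [588.5887655  149.98631424] 3.638552855317827
scene vial_green_center 0.76 [356.9, 210.6, 369.3, 244.0] [426.65534038 138.88444784] 0.4732266479275523
top vial_red_center 0.47 [256.5, 196.1, 272.6, 211.5] [609.06160716 143.74375877] 0.3107254012320592
top tub 0.59 [251.7, 186.3, 283.8, 225.5] [603.25752246 137.95107      3.77316719] 4.780303324697834
```

View pics/e.png

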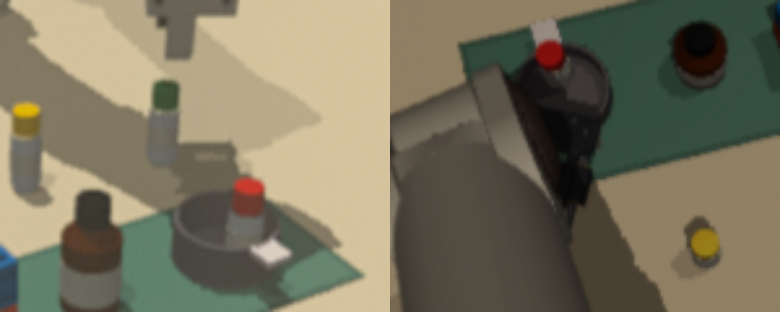

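The red vial stands upright in the tub at its tab (scene about px 394,262), and the gripper is over the green vial.

Request:
{"api": "jog_arm", "payload": {"targets": [[[0,0,3,0,0,0],[0,-0.1,5,0,0,0],[0,-0.1,6.3,0,0,0],[0,-0.1,6.3,0,0,0],[0,-0.1,6.3,0,0,0]]]}}

```text
time_s: 21.4
position: [425.1, 141.3, 238.8]
orientation: [[0.242, 0.97, -0.0], [0.97, -0.242, -0.0], [-0.0, -0.0, -1.0]]
contact_force: [0.2, -0.2, -0.5]
finger_gap: 60.4
gripper_force: 0.0
```

Request:
{"api": "jog_arm", "payload": {"targets": [[[0,0,0,0,0,0],[0,0,0,0,0,0],[0,0,0,0,0,0],[0,0,0,0,0,0],[0,0,0,0,0,0],[0,0,0,0,0,0],[0,0,0,0,0,0],[0,0,0,0,0,0]]], "jaw": 1.8, "newtons": 12}}

```text
time_s: 22.2
position: [425.1, 141.4, 238.9]
orientation: [[0.242, 0.97, 0.0], [0.97, -0.242, 0.0], [0.0, 0.0, -1.0]]
contact_force: [-0.2, -0.8, 3.0]
finger_gap: 24.9
gripper_force: 12.0
```

Run:
```python
from h import *
plan(580.6,114.7,200,-14)
```

```text
t=22.2 pos=[425.1 141.4 238.9] gap=24.9 gf=12.0 q7=-0.66 shift_cm=[  1.17  15.73 -12.01] turn=[ 0. -0.  0.]
```

Request:
{"api": "jog_arm", "payload": {"targets": [[[0,0,-4,0,0,0],[0,0,-8,0,0,0],[0,0,-11,0,0,0],[0.3,4,-11,0,0,0],[0.6,8,-11,0,0,0],[0.9,12,-11,0,0,0],[1.2,14.5,-11,0,0,0],[1.2,15.7,-11,0,0,0]]]}}

```text
time_s: 23.0
position: [582.1, 114.2, 348.2]
orientation: [[0.243, 0.97, 0.0], [0.97, -0.243, -0.0], [-0.0, 0.0, -1.0]]
contact_force: [-0.1, -0.1, -0.6]
finger_gap: 24.7
gripper_force: 12.0
```

Request:
{"api": "jog_arm", "payload": {"targets": [[[0,0,0,0,0,0],[0,0,3,0,0,0],[0,0,6,0,0,0],[0,0,8.5,0,0,0],[0,0,10,0,0,0],[0,0,10.4,0,0,0],[0,0,10.6,0,0,0],[0,0,10.6,0,0,0]]]}}

```text
time_s: 23.8
position: [580.6, 115.3, 243.7]
orientation: [[0.242, 0.97, 0.001], [0.97, -0.242, 0.0], [0.001, 0.001, -1.0]]
contact_force: [0.2, 0.3, -0.1]
finger_gap: 24.3
gripper_force: 12.0
```

Request:
{"api": "jog_arm", "payload": {"targets": [[[0,0,0.05,0,0,0],[0,0,0.1,0,0,0],[0,0,0.1,0,0,0],[0,0,0.1,0,0,0]]]}}

```text
time_s: 24.2
position: [580.8, 115.2, 242.8]
orientation: [[0.242, 0.97, 0.002], [0.97, -0.242, 0.001], [0.001, 0.002, -1.0]]
contact_force: [-0.4, -0.4, 6.1]
finger_gap: 24.6
gripper_force: 12.0
```

On the floor; I'll release.

Request:
{"api": "jog_arm", "payload": {"targets": [[[0,0,0,0,0,0],[0,0,0,0,0,0],[0,0,0,0,0,0],[0,0,0,0,0,0]]], "jaw": 4.2}}

```text
time_s: 24.6
position: [580.1, 115.0, 241.4]
orientation: [[0.242, 0.97, -0.001], [0.97, -0.242, -0.0], [-0.0, -0.0, -1.0]]
contact_force: [0.3, -0.5, -0.1]
finger_gap: 41.7
gripper_force: 0.0
```

Run:
```python
from h import *
plan(436.5,7.5,135,46)
```

```text
t=24.6 pos=[580.1 115.  241.4] gap=41.7 gf=0.0 q7=-0.49 shift_cm=[-13.9  -11.34  -5.25] turn=[ -0.  -0. -60.]
```

Request:
{"api": "jog_arm", "payload": {"targets": [[[0,0,-3,0,0,0],[0,0,-6,0,0,0],[-2.3,-1.9,-6,0,0,-8],[-4.6,-3.8,-6,0,0,-16],[-7,-5.7,-6,0,0,-24],[-9.3,-7.6,-6,0,0,-32],[-11.6,-9.4,-6,0,0,-40],[-13.9,-11.3,-6,0,0,-48]]]}}

```text
time_s: 25.4
position: [436.0, 6.7, 301.7]
orientation: [[-0.564, 0.826, 0.0], [0.826, 0.564, -0.0], [-0.0, 0.0, -1.0]]
contact_force: [0.1, -0.4, 1.0]
finger_gap: 42.1
gripper_force: 0.0
```

Request:
{"api": "jog_arm", "payload": {"targets": [[[0,0,0,0,0,-6],[0,0,0,0,0,-12],[0,0,0,0,0,-12],[0,0,0,0,0,-12],[0,0,0,0,0,-12]]], "jaw": 6}}

```text
time_s: 25.9
position: [437.1, 7.6, 301.7]
orientation: [[-0.718, 0.696, -0.0], [0.696, 0.718, 0.0], [0.0, -0.0, -1.0]]
contact_force: [0.4, -0.2, 0.4]
finger_gap: 60.1
gripper_force: 0.0
```

Run:
```python
from h import *
b=capture('scene'); c=capture('top')
plan(436.8,7.4,80,46)
for n,cc in(('scene',b),('top',c)):
  for t,z,p0 in(('vial_red_center',4,[607,142]),('vial_green_center',4,[581,115]),('vial_yellow_center',0,[436,8]),('tub',0,[586,136,.26])):
    for d in cut_out(n,t)[:1]: print(n,t,round(d['p'],2),d['rect'],*fit(t,[(cc,d['pixels'])],p0,z))
cv2.imwrite('pics/f.png',np.hstack([cv2.resize(b['color'][180:300,290:440,::-1],None,fx=2.6,fy=2.6),cv2.resize(c['color'][180:300,200:350,::-1],None,fx=2.6,fy=2.6)]))
```

```text
t=26.0 pos=[437.1   7.6 301.6] gap=60.1 gf=0.0 q7=0.65 shift_cm=[ 0.   -0.03  6.26] turn=[-0. -0. -0.]
scene vial_red_center 0.79 [385.8, 250.0, 405.9, 275.8] [588.95239367 149.87426964] 3.5649566236577197
scene vial_green_center 0.61 [370.7, 249.0, 385.0, 273.8] [568.02218784 120.96872136] 2.907655802890212
scene vial_yellow_center 0.81 [304.9, 217.5, 312.2, 255.5] [436.02072212   6.02707806] 0.24047842622874274
scene tub 0.7 [364.9, 254.4, 412.0, 294.2] [5.85839182e+02 1.34388918e+02 2.60689536e-01] 0.5917438007335488
top vial_red_center 0.67 [256.3, 195.2, 271.4, 214.5] [606.93533865 143.50552285] 0.44637960524676706
top vial_green_center 0.71 [271.0, 205.9, 283.1, 220.0] [581.09726531 116.93993783] 0.9051622591439386
top tub 0.78 [249.8, 187.5, 284.6, 236.5] [587.1807376  144.63004421   3.53176093] 5.259749366198021
```

View pics/f.png

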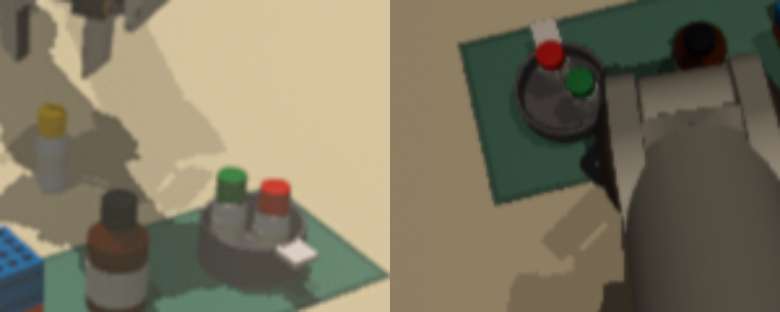

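The red and green vials stand upright in the tub (scene about px 396,262 and 378,260). The yellow vial is next.

Request:
{"api": "jog_arm", "payload": {"targets": [[[0,0,3,0,0,0],[0,0,5,0,0,0],[0,0,6.3,0,0,0],[0,0,6.3,0,0,0],[0,0,6.3,0,0,0]]]}}

```text
time_s: 26.9
position: [437.0, 7.5, 238.8]
orientation: [[-0.719, 0.695, -0.001], [0.695, 0.719, 0.0], [0.0, -0.0, -1.0]]
contact_force: [0.6, 0.3, -0.3]
finger_gap: 60.1
gripper_force: 0.0
```

Request:
{"api": "jog_arm", "payload": {"targets": [[[0,0,0,0,0,0],[0,0,0,0,0,0],[0,0,0,0,0,0],[0,0,0,0,0,0],[0,0,0,0,0,0],[0,0,0,0,0,0],[0,0,0,0,0,0],[0,0,0,0,0,0]]], "jaw": 1.8, "newtons": 12}}

```text
time_s: 27.7
position: [437.1, 7.4, 238.8]
orientation: [[-0.719, 0.695, 0.0], [0.695, 0.719, -0.0], [-0.0, 0.0, -1.0]]
contact_force: [-0.5, -0.3, 2.1]
finger_gap: 24.8
gripper_force: 11.9
```

Run:
```python
from h import *
plan(570,151.1,200,46)
```

```text
t=27.7 pos=[437.1   7.4 238.8] gap=24.8 gf=11.9 q7=0.61 shift_cm=[  0.42  19.57 -12.02] turn=[0. 0. 0.]
```

Request:
{"api": "jog_arm", "payload": {"targets": [[[0,0,-4,0,0,0],[0,0,-8,0,0,0],[0,0,-11,0,0,0],[0.1,4.5,-11,0,0,0],[0.2,9,-11,0,0,0],[0.3,13.5,-11,0,0,0],[0.4,17.5,-11,0,0,0],[0.4,19.6,-11,0,0,0]]]}}

```text
time_s: 28.5
position: [571.5, 154.6, 348.4]
orientation: [[-0.721, 0.693, 0.001], [0.693, 0.721, 0.002], [0.001, 0.002, -1.0]]
contact_force: [-0.9, 0.2, -0.2]
finger_gap: 24.9
gripper_force: 11.9
```

Request:
{"api": "jog_arm", "payload": {"targets": [[[0,0,0,0,0,0],[0,0,0,0,0,0],[0,0,3,0,0,0],[0,0,5,0,0,0],[0,0,5,0,0,0]]]}}

```text
time_s: 29.0
position: [568.1, 149.1, 295.7]
orientation: [[-0.718, 0.696, -0.007], [0.696, 0.718, -0.003], [0.003, -0.007, -1.0]]
contact_force: [-1.3, -1.1, -0.7]
finger_gap: 24.7
gripper_force: 11.9
```

Run:
```python
from h import *
plan(570,151.1,84,46)
b=capture('scene'); c=capture('top')
plan(570,151.1,84,46)
cv2.imwrite('pics/g.png',np.hstack([cv2.resize(b['color'][180:300,320:470,::-1],None,fx=2.6,fy=2.6),cv2.resize(c['color'][160:280,200:350,::-1],None,fx=2.6,fy=2.6)]))
```

```text
t=29.0 pos=[568.1 149.1 295.7] gap=24.7 gf=11.9 q7=0.37 shift_cm=[-0.01  0.31  5.27] turn=[-0.4 -0.2 -0.1]
t=29.1 pos=[569.8 150.2 298.8] gap=24.4 gf=11.9 q7=0.37 shift_cm=[0.05 0.09 5.58] turn=[-0.1 -0.  -0.1]
```

View pics/g.png

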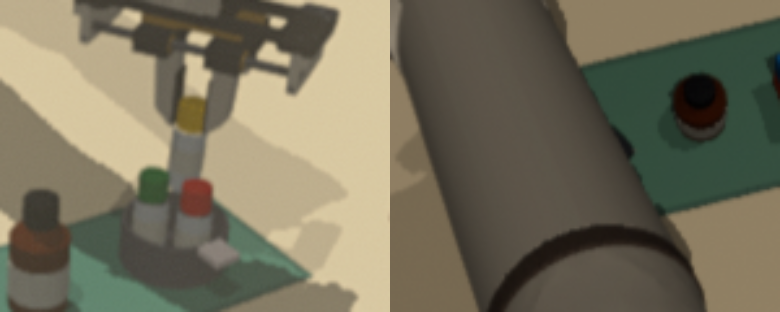

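The yellow vial hangs behind the other two (scene about px 392,235), clear of both. I'll lower it.

Request:
{"api": "jog_arm", "payload": {"targets": [[[0,0,2,0,0,0],[0,0,3.5,0,0,0],[0,0,4.7,0,0,0],[0,0,5.3,0,0,0],[0,0,5.5,0,0,0],[0,0,5.6,0,0,0],[0,0,5.65,0,0,0],[0,0,5.7,0,0,0]]]}}

```text
time_s: 29.9
position: [570.6, 151.1, 242.8]
orientation: [[-0.719, 0.695, 0.001], [0.695, 0.719, -0.0], [-0.001, 0.0, -1.0]]
contact_force: [-2.3, -1.3, 9.0]
finger_gap: 24.8
gripper_force: 12.1
```

Request:
{"api": "jog_arm", "payload": {"targets": [[[0,0,0,0,0,0],[0,0,0,0,0,0]]]}}

```text
time_s: 30.1
position: [570.5, 151.0, 242.9]
orientation: [[-0.719, 0.695, 0.001], [0.695, 0.719, -0.0], [-0.001, 0.0, -1.0]]
contact_force: [-2.6, -2.1, 6.4]
finger_gap: 24.8
gripper_force: 12.1
```

Request:
{"api": "jog_arm", "payload": {"targets": [[[0,0,0,0,0,0],[0,0,0,0,0,0],[0,0,0,0,0,0],[0,0,0,0,0,0]]], "jaw": 4.2}}

```text
time_s: 30.5
position: [570.3, 151.4, 241.7]
orientation: [[-0.72, 0.694, 0.0], [0.694, 0.72, 0.0], [0.0, 0.0, -1.0]]
contact_force: [-0.8, 0.3, 0.1]
finger_gap: 41.8
gripper_force: 0.0
```

Request:
{"api": "jog_arm", "payload": {"targets": [[[0,0,-3,0,0,0],[0,0,-6,0,0,0],[0,0,-10,0,0,0],[0,0,-15,0,0,0],[0,-5,-15,0,0,0],[0,-10,-15,0,0,0],[0,-15,-15,0,0,0],[0,-20,-15,0,0,0]]]}}

```text
time_s: 31.3
position: [429.8, 6.2, 391.7]
orientation: [[-0.72, 0.694, 0.001], [0.694, 0.72, -0.0], [-0.0, 0.0, -1.0]]
contact_force: [-0.0, -1.2, -0.1]
finger_gap: 41.8
gripper_force: 0.0
```

Run:
```python
from h import *
b=capture('scene'); c=capture('top')
for n,cc in(('scene',b),('top',c)):
  for t,z,p0 in(('vial_red_center',4,[607,142]),('vial_green_center',4,[581,115]),('vial_yellow_center',4,[570,151]),('bottle_center',0,[612,7]),('blue_rack_center',40,[640,-124,.3]),('timer',0,[632,-367,.3]),('tube_rack',0,[616,409,0])):
    for d in cut_out(n,t)[:1]: print(n,t,round(d['p'],2),d['rect'],*fit(t,[(cc,d['pixels'])],p0,z))
print(get_obs()['time_s'])
cv2.imwrite('pics/hh.png',np.hstack([cv2.resize(b['color'][200:340,220:440,::-1],None,fx=1.8,fy=1.8),cv2.resize(c['color'][140:280,220:440,::-1],None,fx=1.8,fy=1.8)]))
```

```text
scene vial_red_center 0.61 [386.9, 251.2, 402.7, 275.2] [586.81257423 150.39423151] 3.645910567865803
scene vial_green_center 0.67 [371.4, 244.9, 382.9, 273.0] [566.25950299 121.41503029] 2.836168760643829
scene vial_yellow_center 0.48 [384.7, 237.7, 397.0, 269.7] [558.64443353 153.4867759 ] 2.9023800594383538
scene bottle_center 0.58 [321.2, 252.8, 346.5, 301.4] [613.06330132   8.70643154] 1.0353621323543363
scene blue_rack_center 0.72 [385.0, 239.6, 395.9, 272.7] [552.80363703 146.1436789    1.1443998 ] 11.335396992477895
scene timer 0.96 [119.5, 314.5, 166.6, 352.7] [ 631.19029091 -368.04258387    3.42037959] 1.525671271531483
scene tube_rack 0.76 [471.3, 224.6, 541.0, 282.2] [6.09326585e+02 4.14205962e+02 5.66804146e-02] 2.9299277642991055
top vial_green_center 0.55 [268.6, 204.7, 280.9, 224.9] [582.24399597 117.40945173] 0.7150967970741341
top vial_yellow_center 0.73 [253.2, 214.4, 266.3, 230.7] [569.19396021 152.22188367] 0.8468946767007117
top bottle_center 0.61 [306.8, 187.8, 328.2, 198.8] [626.15942435  10.93183207] 5.6874529153107085
top blue_rack_center 0.67 [348.5, 167.3, 403.9, 204.9] [ 642.21388745 -122.92779227    3.43329502] 1.807943130222038
top timer 0.75 [454.7, 181.1, 492.3, 209.6] [ 6.31595032e+02 -3.67425317e+02  2.11293594e-01] 0.8460003252678334
top tube_rack 0.85 [122.2, 186.8, 186.2, 222.1] [6.17014737e+02 4.08300072e+02 8.24824620e-03] 1.2396670613890801
32.1
```

View pics/hh.png

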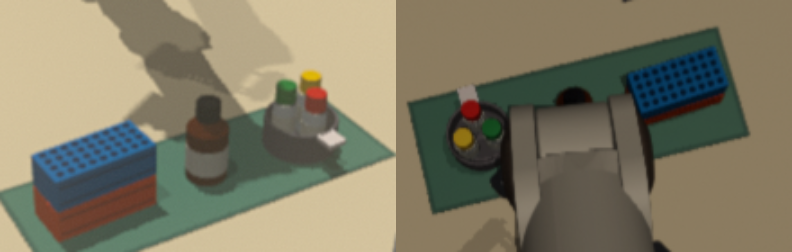

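All is in place. In the top view, red is at the tab, green clockwise of it and yellow anticlockwise, all upright. The bottle is at the mat's centre and the racks are stacked. I'll hand in after a short settle.

Request:
{"api": "jog_arm", "payload": {"targets": [[[0,0,0,0,0,0],[0,0,0,0,0,0],[0,0,0,0,0,0]]]}}

```text
time_s: 32.4
position: [431.3, 7.3, 391.7]
orientation: [[-0.719, 0.695, 0.0], [0.695, 0.719, 0.0], [-0.0, 0.0, -1.0]]
contact_force: [0.7, 0.4, 0.1]
finger_gap: 41.6
gripper_force: 0.0
```

```bash
python3 -c "
from rig import *
print(finish_job())"
```

```text
the job is handed in; nothing more can be done
None
```

I handed the job in at about 32 s of the 112 s allowed; no verdict came back. The last pictures show the blue rack squarely on the orange one, the bottle on the mat's centre, the three vials upright in the tub in the right order, and the timer and tube rack unmoved.

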